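# Lock the drying blower on

### The arm

A 6-joint arm with a two-finger parallel gripper is mounted at the origin on the work surface; the furniture and walls round the work are solid. World frame = base frame: x ahead of the robot, y to its left, z up, the work surface at z = 0. Lengths are in m, angles in rad, forces in N, time in s.
With the tool pointing down it reaches from about 0.425 to 0.95 m from the base axis. Payload 3.5 kg.
Tool frame: the origin (TCP) lies midway between the tips of the shut fingers; the grasp point (between the pads) lies 19 mm behind it; z points along the fingers, y is the line along which they close (so a half turn about z gives the same grasp; the last joint's range is limited). The gripper opens to 85 mm and grips with 20 to 120 N. Pads are 22 mm wide; open, the fingers measure 114 mm over their backs; the gripper's body (76 mm by 85 mm) begins 54 mm behind the grasp point. The pads swing forward as they close: fully open they stand 13 mm farther back than shut.
Start: joints at [1.068, 0.286, 1.577, -0, 1.279, -0.15], TCP at [0.233, 0.633, 0.231] pointing down, gripper open.
Joint ranges: [-2.77, 2.77], [-0.9, 2.22], [0.21, 2.48], [-1.53, 4.67], [0.24, 2.81], [-2.84, 2.84]. Speed limits (rad/s): [2.79, 2.79, 3.14, 3.14, 3.14, 3.14].

### API

Orientations are given as [roll, pitch, yaw] about the fixed x, y, z axes, in that order (R = Rz(yaw) Ry(pitch) Rx(roll)).
In Python, from bench import observe, camera, job_done gives the robot as it stands. The module is installed in compiled form; this text tells all that it offers.
- The arm moves only by the tool send_rows, never from a script. Its argument "series" is a list of rows, each a list of 5 numbers: the shift along the tool's x, y, z scaled (see below), then the turn about the tool's z scaled (see below), then the finger opening in mm, from 0 to 85.4. A call has 1 to 12 rows; each row is the pose to reach, as a shift and turn from the pose commanded when the call began, along the tool's axes at that moment; what a row does not reach only later rows make up. The controller multiplies each number of a shift by 40 cm and each number of a turn by 2 rad. A row lasts 1/12 s, in which the tool goes at most 41.7 mm and 7.16 degrees, less where a joint would pass 70% of its speed; a pose out of reach is approached as far as the arm can. A call with a number of a shift or a turn outside -1 to 1 is refused whole. A call with a gripper value outside its range is refused whole. The fingers move at their own pace and stop on an object; "force" is the grip in N (left out, the last holds). Time passes only in rows, so rows that repeat a pose let the fingers close. It gives the time, the measured TCP pose, the force, the opening and the grip force at its end, in the units of the state.
- observe(): the state, without advancing time (a new reading comes with each control period).
- camera(name): name is "side" or "top"; returns a dict with "frame" (384x512x3 uint8, red, green, blue), "camera_matrix" (3x3 intrinsics, pixels), "k1" (the pictures are not rectified: a ray, as slopes to the right and down, at radius r is drawn at 1 + k1 r^2 times it, then the intrinsics apply), "view" (4x4, takes a point from world to camera coordinates). Camera axes: x right, y up, looking along -z (the intrinsics and any distortion apply to the point x, -y, -z); pixel columns grow to the right and rows downward; lengths in m; the calibration is good to about 2 mm. A picture is of the moment at which its call begins. There is no depth.
- job_done(): hands the job in; it is judged then, once.
The state is a dict: "clock": time; "joints": joint angles; "dq": joint speeds; "joint_efforts": joint torques, N m; "position": TCP position; "ee_rot": TCP orientation; "contact_force": force on the tool from outside, world axes, zero at the start; "moment": the same for the moment, N m; "finger_gap": opening from 0.0 (shut) to 1.0 (fully open); "finger_force": force on a finger pad.
Only numpy, scipy, OpenCV 4.12 (cv2) and the standard library are available. Lean on these libraries where they do the work, as an engineer would, in place of code of your own. Each camera call takes 0.05 s, during which the arm holds its last target. There are 200 camera calls.

### The job

Set the air blower whose nozzle points at the glass beaker running hands-free: squeeze its trigger well down and keep it down, press in the lock-on button at the trigger's side, and with the button still held in ease the trigger up until the lock catches and holds it, then let go. Leave the other blower switched off, and do not knock the beaker away.

Things in the scene. Friction and masses are not known exactly. Their poses are not given: they have to be found in the camera images.
- blower_top (a point): Fixed point of the right blower, the one with the beaker before its nozzle: centre of its trigger's top when released, 92 mm above the bench. Axes: x along the barrel to the nozzle, y to its left, z up. Trigger: black flat-topped block, 46 (x) by 50 mm (y), pushed straight down. On its left a white cheek rises 26 mm higher (inner face y +29, outer +55, x -32 to +32 mm); nothing else rises above it.
- blower_button (a point): Fixed point, same axes: centre of the grey lock-on button's pushing face when out. It looks to -y, is 26 (x) by 16 mm (z), stands 14 mm out of the cheek's inner face over the trigger's left part, and is pushed to +y into the cheek. From blower_top it is +15 mm in y, +9.5 mm in z. Closed fingers can rest on the trigger beside it (40 mm free in y) and push it in with their side.
- blower_trigger (a joint): Travel of the trigger in m: 0 released (up), 0.018 pressed to its stop. A spring pushes it up with 2.4 N at 0 and 7.8 N at the stop. Well down is 0.012 or more. Once the lock has caught it is held at about 0.007; pressing it down again frees the lock.
- blower_lock (a joint): Travel of the lock-on button in m: 0 out, 0.014 at its stop (flush with the cheek); a spring pushes it out with 1.5 to 3.9 N. Barred at 0.0015 until the trigger is 0.011 down, then free. Pressed in more than 0.008 it catches as the trigger is eased up to 0.007, and stays at about 0.0075. Let go before the trigger is eased, it springs out again.
- spare_trigger (a joint): Travel in m (0 released, 0.018 at its stop) of the trigger of the other blower, which is exactly alike but has no beaker before its nozzle. Both are white barrels, 58 mm in diameter, 216 mm long with the steel nozzle, each in a steel cradle fixed to the bench.
- beaker: Empty glass beaker, 54 mm in diameter, 70 mm high, standing about 40 mm in front of the mouth of the right blower's nozzle (195 to 210 mm ahead of the trigger's centre). Origin at the centre of its underside.
There are look-alikes about, which are no part of the job. Leave any green or turquoise look-alike of the beaker alone.

How it is judged:
By the outcome, as a careful person would: the job done as asked, in the order asked, and still so for the second after the job is handed in, with the robot touching nothing.
It also fails if it takes over 35 s, if anything falls off the work surface, if the arm or the gripper's body presses on something with over 40 N, if the wrist force passes 120 N, or if a joint passes its speed limit or range.

## Working session

There is one attempt and no reset: what is moved stays moved. The work goes in short steps, Python scripts to look and compute and a tool call to move; the robot and the scene stay as the last step left them, time stands still between calls to the robot, and variables do not carry over. Pictures are saved under pics/ and viewed, at most 10 in all, crops included, and the job is handed in when it is done.

Besides the shell and the picture viewer there is one more tool, called after "Call:" as a command line: name --pt "numbers of a row" for each row, then --argument value for the rest. send_rows: Moves the arm, as the interface text tells. Shifts and turns lie within -1 to 1; 1 stands for 40 cm of shift or 2 rad of turn. Its arguments: {"type":"object","properties":{"series":{"type":"array","items":{"type":"array","items":{"type":"number"}}},"force":{"type":"number"}},"required":["series"]}

```bash
mkdir -p pics
python3 - <<'E'
from bench import observe,camera
import cv2,numpy as np,pickle
s=observe();print({k:np.round(v,3) for k,v in s.items()})
d={}
for n in("top","side"):
    c=camera(n);d[n]=c
    cv2.imwrite(f"pics/{n}0.png",c["frame"][:,:,::-1]);print(n,c["camera_matrix"],c["k1"],np.round(c["view"],3))
pickle.dump(d,open("c0.pkl","wb"))
E
```

```text
{'clock': np.float64(0.0), 'joints': array([ 1.068,  0.287,  1.578, -0.   ,  1.279, -0.15 ]), 'dq': array([-0.   ,  0.001, -0.001,  0.   , -0.002, -0.001]), 'joint_efforts': array([-0.0000e+00, -4.0597e+01, -2.9263e+01, -0.0000e+00,  6.0000e-03,
       -0.0000e+00]), 'position': array([0.233, 0.633, 0.23 ]), 'ee_rot': array([-3.139, -0.   ,  2.789]), 'contact_force': array([-0.276,  0.524, -0.026]), 'moment': array([ 0.011, -0.023, -0.013]), 'finger_force': np.float64(0.0), 'finger_gap': np.float64(0.997)}
top [[368.72968917   0.         250.38911749]
 [  0.         368.72968917 189.73988461]
 [  0.           0.           1.        ]] -0.105734244451453 [[-0.021 -1.     0.001  0.048]
 [ 0.992 -0.021  0.121 -0.603]
 [-0.121  0.004  0.993 -0.975]
 [ 0.     0.     0.     1.   ]]
side [[426.79674767   0.         246.97089826]
 [  0.         426.79674767 190.34267517]
 [  0.           0.           1.        ]] -0.056542265967145226 [[ 0.149  0.989  0.006 -0.102]
 [-0.839  0.123  0.53   0.445]
 [ 0.523 -0.083  0.848 -1.469]
 [ 0.     0.     0.     1.   ]]
```

View pics/top0.png

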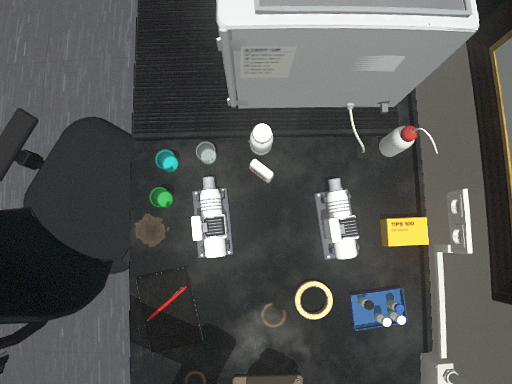

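View pics/side0.png

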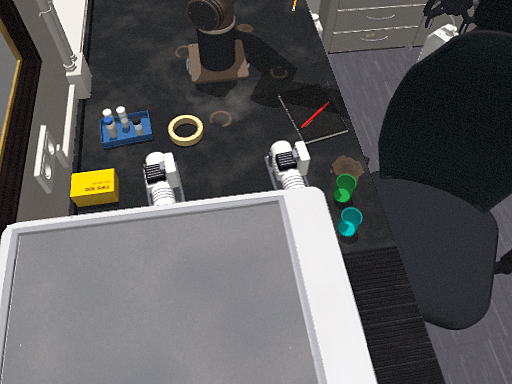

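Glass beaker candidates (top view): clear glass at (206,152), turquoise (167,160), green (161,197) and a white bottle (262,138). Blowers: left in the picture at (211,225), right in the picture at (339,225). The clear glass stands in front of the nozzle of the (211,225) blower, whose nozzle is at (208,183). I'll check this with a crop and measure.

```bash
cat > h.py <<'E'
import numpy as np,cv2
def ray(c,uv):
    K=c["camera_matrix"];p=cv2.undistortPoints(np.array([[uv]],float),K,np.array([c["k1"],0,0,0,0.]))[0,0] 
    V=c["view"];R=V[:3,:3];o=-R.T@V[:3,3];return o,R.T@np.array([p[0],-p[1],-1])
def plane(c,uv,z):
    o,d=ray(c,uv);return o+d*(z-o[2])/d[2]
def proj(c,P):
    q=c["view"]@np.append(P,1);x=np.array([q[0],-q[1]])/-q[2];x=x*(1+c["k1"]*(x@x));K=c["camera_matrix"];return x*[K[0,0],K[1,1]]+K[:2,2]
E
python3 - <<'E'
import pickle,cv2,numpy as np
from h import *
d=pickle.load(open("c0.pkl","rb"))
a=cv2.resize(d["top"]["frame"][135:270,180:250],None,fx=4.4,fy=4.4,interpolation=cv2.INTER_CUBIC)
b=cv2.resize(d["side"]["frame"][130:200,255:325],None,fx=6.4,fy=6.4,interpolation=cv2.INTER_CUBIC)
o=np.zeros((600,780,3),np.uint8);o[:a.shape[0],:a.shape[1]]=a;o[:448,320:768]=b
cv2.imwrite("pics/crop1.png",o[:,:,::-1])
t=d["top"]
g=t["frame"].astype(int)
for nm,z,uv in[("trig",.092,(214,226)),("beaker top",.07,(206,150)),("nozzle",.06,(208,179)),("rear",.06,(215,255))]:
    print(nm,plane(t,uv,z))
E
```

```text
trig [0.50576707 0.13079335 0.092     ]
beaker top [0.71069906 0.15267221 0.07      ]
nozzle [0.63303091 0.14882509 0.06      ]
rear [0.43025193 0.1321688  0.06      ]
```

View pics/crop1.png

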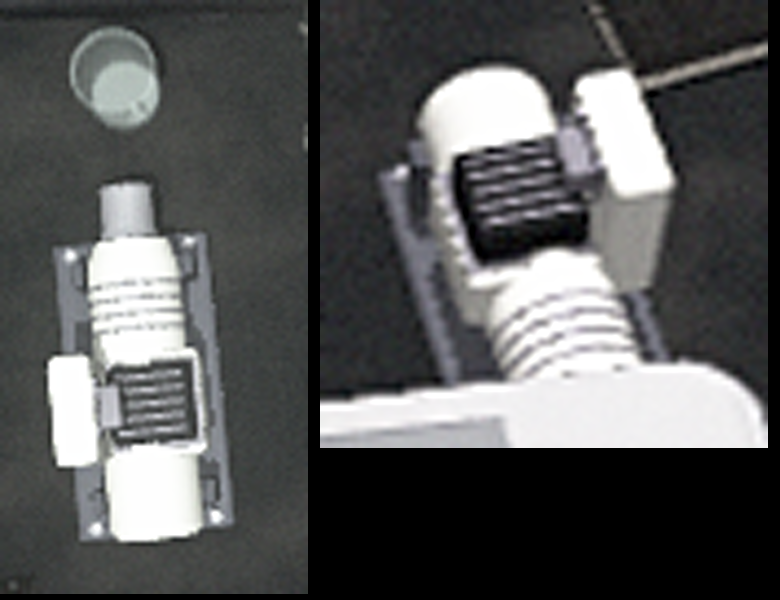

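```bash
cat > fit.py <<'E'
import pickle,numpy as np
from h import *
from scipy.optimize import least_squares
d=pickle.load(open("c0.pkl","rb"))
T=lambda x,y:("top",((x+.5)/4.4-.5+180,(y+.5)/4.4-.5+135))
S=lambda x,y:("side",((x-320+.5)/6.4-.5+255,(y+.5)/6.4-.5+130))
L=[(T(49,357),32,55,.118),(T(57,467),-32,55,.118),(T(190,360),23,-25,.092),(T(198,440),-23,-25,.092),
(S(577,78),-32,29,.118),(S(633,68),-32,55,.118),(S(676,182),32,55,.118),(S(618,198),32,29,.118),(S(454,153),-23,-25,.092)]
P=np.array([plane(d[n],uv,z)[:2] for (n,uv),_,_,z in L]);M=np.array([[a,b] for _,a,b,_ in L])/1e3
def f(p):
    c,s=np.cos(p[2]),np.sin(p[2]);return P-(p[:2]+M@np.array([[c,s],[-s,c]]))
for idx in (range(9),range(4),range(4,9)):
    r=least_squares(lambda p:f(p)[list(idx)].ravel(),[.5,.13,.1]);print(r.x,np.round(f(r.x)[list(idx)]*1e3,1).tolist())
r=least_squares(lambda p:f(p).ravel(),[.5,.13,.1]).x
t=d["top"]
print("yaw from barrel",[plane(t,T(*q)[1],z) for q,z in (((128,182),.055),((158,540),.045))])
print("beaker base",plane(t,T(125,102)[1],0),"cam",ray(t,(0,0))[0],ray(d["side"],(0,0))[0])
E
python3 fit.py
```

```text
[0.50610061 0.13129611 0.0676076 ] [[-2.5, -1.9], [-1.0, -1.8], [-0.9, -0.1], [-1.6, -1.0], [2.4, 1.6], [2.2, -0.1], [-1.5, 0.0], [1.2, 0.9], [1.7, 2.2]]
[0.50471437 0.13013885 0.07502387] [[-0.7, -0.9], [0.7, -0.4], [0.4, 0.9], [-0.4, 0.3]]
[0.5074163  0.13225576 0.07178756] [[1.2, 0.8], [1.2, -0.9], [-2.6, -1.1], [0.0, -0.2], [0.2, 1.4]]
yaw from barrel [array([0.64204782, 0.14741642, 0.055     ]), array([0.42323009, 0.13227352, 0.045     ])]
beaker base [0.70409438 0.15510625 0.        ] cam [0.4815068  0.03914031 1.04120153] [ 1.15729586 -0.07660108  1.01072694]
```

Crop confirms it: black trigger at crop (155,402), grey button at (108,405), white cheek on the left at (75,410), and the clear beaker straight ahead of the nozzle at (115,78). The blower centre comes to about (0.506, 0.131) with yaw 0.071, and the beaker is 199 mm ahead, as stated. Next, check where the chair stands relative to the way there.

Run:
```python
import pickle,numpy as np
from h import *
from bench import observe
d=pickle.load(open("c0.pkl","rb"))
for z in(-.2,0,.1,.2,.3,.4):
    print(z,"side",np.round(plane(d["side"],(381,135),z)[:2],3),np.round(plane(d["side"],(440,45),z)[:2],3),"top",[np.round(plane(d["top"],q,z)[:2],3) for q in((131,140),(131,200),(128,260),(90,118))])
p=observe()["position"];print(proj(d["side"],p),proj(d["top"],p))
for q in([.173,.47,.25],[.3,.4,.25],[.42,.28,.25]):print(proj(d["side"],q),proj(d["top"],q))
```

```text
-0.2 side [0.245 0.565] [-0.207  0.988] top [array([0.817, 0.448]), array([0.607, 0.443]), array([0.404, 0.451]), array([0.903, 0.6  ])]
0 side [0.396 0.459] [0.018 0.812] top [array([0.763, 0.382]), array([0.586, 0.378]), array([0.416, 0.385]), array([0.835, 0.51 ])]
0.1 side [0.471 0.406] [0.131 0.724] top [array([0.736, 0.349]), array([0.576, 0.345]), array([0.423, 0.351]), array([0.801, 0.465])]
0.2 side [0.547 0.353] [0.244 0.636] top [array([0.709, 0.316]), array([0.566, 0.313]), array([0.429, 0.318]), array([0.767, 0.419])]
0.3 side [0.622 0.3  ] [0.356 0.548] top [array([0.682, 0.283]), array([0.556, 0.28 ]), array([0.435, 0.285]), array([0.733, 0.374])]
0.4 side [0.697 0.247] [0.469 0.461] top [array([0.655, 0.25 ]), array([0.546, 0.248]), array([0.441, 0.252]), array([0.699, 0.329])]
[441.254595    34.23775046] [ -7.22800219 346.03500031]
[382.86137863  19.36718034] [ 54.20580299 379.4382027 ]
[373.37461156  50.61989143] [ 83.71832688 321.83682677]
[342.42119996  86.45780772] [137.89957456 265.55730124]
```

Call:
send_rows --pt "-0.07 -0.43 -0.05 0.1 0" --pt "-0.07 -0.43 -0.05 0.2 0" --pt "-0.07 -0.43 -0.05 0.3 0" --pt "-0.07 -0.43 -0.05 0.4 0" --pt "-0.07 -0.43 -0.05 0.45 0" --pt "-0.45 -0.52 -0.05 0.5 0" --pt "-0.45 -0.52 -0.05 0.57 0" --pt "-0.45 -0.52 -0.05 0.57 0" --pt "-0.45 -0.52 -0.05 0.57 0" --pt "-0.77 -0.68 -0.05 0.57 0" --pt "-0.77 -0.68 -0.05 0.57 0" --pt "-0.77 -0.68 -0.05 0.57 0" --force 40

```text
clock: 1.1
position: [0.4165, 0.2833, 0.2509]
ee_rot: [-3.141, 0.0, 1.649]
contact_force: [0.4, 0.5, -0.3]
finger_gap: 0.002
finger_force: 0.0
```

Call:
send_rows --pt "-0.4 0.19 0 0 0" --pt "-0.4 0.19 0 0 0" --pt "-0.4 0.19 0 0 0" --pt "-0.4 0.19 0 0 0" --pt "-0.4 0.19 0 0 0" --pt "-0.4 0.19 0.2 0 0" --pt "-0.4 0.19 0.2 0 0" --pt "-0.4 0.19 0.2 0 0" --pt "-0.4 0.19 0.2 0 0"

```text
clock: 1.85
position: [0.5019, 0.1314, 0.1689]
ee_rot: [-3.135, -0.0, 1.649]
contact_force: [0.0, 0.4, 0.3]
finger_gap: -0.001
finger_force: 0.0
```

Run:
```python
from bench import observe,camera
import cv2,numpy as np
from h import *
a=camera("top");b=camera("side");s=observe();p=s["position"];print(s["clock"],p,s["ee_rot"],s["contact_force"])
print(proj(a,p),proj(b,p))
A=cv2.resize(a["frame"][165:265,170:260],None,fx=4.2,fy=4.2);B=cv2.resize(b["frame"][110:200,250:340],None,fx=4.4,fy=4.4)
o=np.zeros((420,780,3),np.uint8);o[:,:378]=A;o[:396,384:]=B;cv2.imwrite("pics/c2.png",o[:,:,::-1])
```

```text
1.95 [0.5050947  0.13188395 0.17340291] [ 3.13879968e+00 -1.52752956e-05  1.64948643e+00] [-0.1147975  -0.09899392  0.22707962]
[210.18931547 225.47156409] [288.63088296 138.67490951]
```

View pics/c2.png

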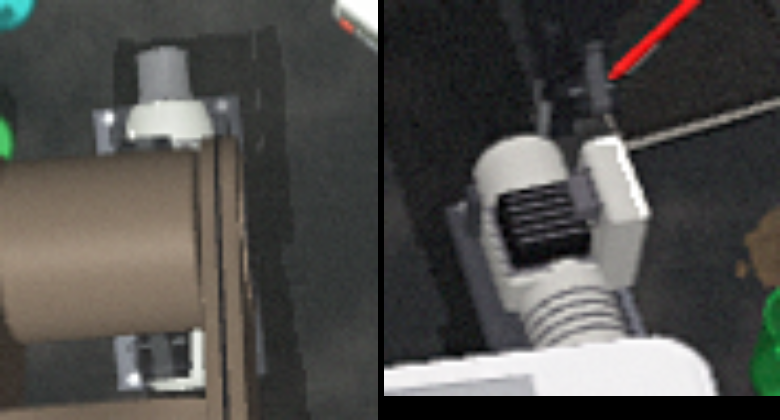

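The side view shows the trigger clear and the dark tool just above and behind it. I'll brighten the crop to see the fingertips.

Run:
```python
from bench import camera,observe
import cv2,numpy as np
from h import *
b=camera("side");p=observe()["position"];print(p,proj(b,p),proj(b,p+[0,0,.05]))
f=(255*(b["frame"][60:180,230:350]/255.)**.45).astype(np.uint8);cv2.imwrite("pics/c3.png",cv2.resize(f,None,fx=5,fy=5,interpolation=cv2.INTER_CUBIC)[:,:,::-1])
```

```text
[0.50565426 0.13193193 0.17423539] [288.7235661  138.63605181] [290.54389752 125.52383094]
```

View pics/c3.png

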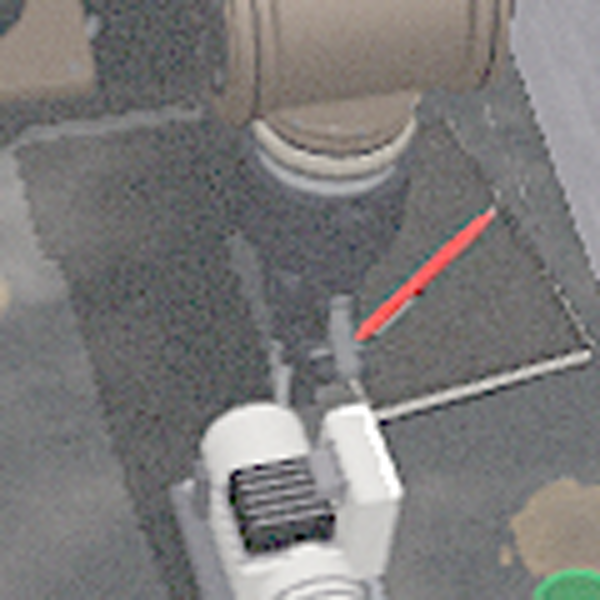

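Run:
```python
from bench import camera,observe
import cv2,numpy as np,pickle
from h import *
b=camera("side");p=observe()["position"]
o=pickle.load(open("c0.pkl","rb"))["side"]["frame"].astype(float)[60:160,250:340];n=b["frame"].astype(float)[60:160,250:340]
g=lambda z:(255*(z/255)**.45)
o,n=g(o),g(n);w=np.zeros((500,800,3))
up=lambda z:cv2.resize(z[30:90],None,fx=4.4,fy=6,interpolation=cv2.INTER_CUBIC)
a,c=up(o),up(n);w[:360,:396]=a;w[:360,400:796]=c
cv2.imwrite("pics/c4.png",w[:360,:,::-1].clip(0,255))
for z in(0,.02,.04,.06,.08):
    q=proj(b,p+[0,0,z]);print(z,np.round([400+(q[0]-250)*4.4,(q[1]-90)*6]))
```

```text
0 [570. 292.]
0.02 [574. 261.]
0.04 [577. 229.]
0.06 [580. 197.]
0.08 [584. 163.][ WARN:0@0.304] global loadsave.cpp:1063 imwrite_ Unsupported depth image for selected encoder is fallbacked to CV_8U.
```

View pics/c4.png

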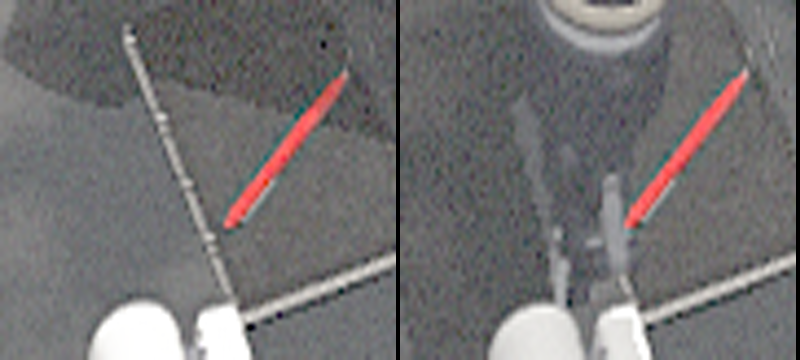

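The new view against the first shows the fingers' dark silhouette tapering to the tip near (570,292), on the predicted TCP and about 22 mm wide. Nothing is in the way, so I go down on the trigger and feel for it.

Call:
send_rows --pt "-0.012 0 0.08 0 0" --pt "-0.012 0 0.14 0 0" --pt "-0.012 0 0.18 0 0" --pt "-0.012 0 0.19 0 0" --pt "-0.012 0 0.2 0 0" --pt "-0.012 0 0.21 0 0" --pt "-0.012 0 0.22 0 0" --pt "-0.012 0 0.22 0 0" --pt "-0.012 0 0.22 0 0"

```text
clock: 2.8
position: [0.5058, 0.1269, 0.0849]
ee_rot: [3.138, -0.0, 1.649]
contact_force: [-0.6, 0.6, 5.0]
finger_gap: -0.0
finger_force: 2.1
```

```bash
python3 -c "
from bench import observe;s=observe();print(s['clock'],s['position'],s['contact_force'],s['moment'])"
```

```text
2.8 [0.50575665 0.12685725 0.08494806] [-0.56861579  0.56960831  4.97491794] [ 0.13132831  0.17448964 -0.00218253]
```

Call:
send_rows --pt "0 0 0.012 0 0" --pt "0 0 0.023 0 0" --pt "0 0 0.023 0 0" --pt "0 0 0.023 0 0" --pt "0.01 0 0.023 0 0" --pt "0.016 0 0.023 0 0" --pt "0.016 0 0.023 0 0" --pt "0.016 0 0.023 0 0"

```text
clock: 3.47
position: [0.5061, 0.1322, 0.0763]
ee_rot: [3.137, 0.002, 1.65]
contact_force: [-0.2, -1.9, 6.3]
finger_gap: 0.001
finger_force: 3.4
```

Call:
send_rows --pt "0.01 0 0 0 0" --pt "0.01 0 0 0 0" --pt "0.01 0 0 0 0"

```text
clock: 3.72
position: [0.506, 0.1359, 0.0763]
ee_rot: [3.136, 0.003, 1.65]
contact_force: [0.5, -3.7, 6.6]
finger_gap: 0.0
finger_force: 4.2
```

Call:
send_rows --pt "0.01 0 0 0 0" --pt "0.01 0 0 0 0" --pt "0.01 0 0 0 0"

```text
clock: 3.97
position: [0.5057, 0.1396, 0.0764]
ee_rot: [3.137, 0.004, 1.65]
contact_force: [-0.6, -5.4, 6.8]
finger_gap: 0.003
finger_force: 4.5
```

Call:
send_rows --pt "0.008 0 0 0 0" --pt "0.008 0 0 0 0" --pt "0.008 0 0 0 0"

```text
clock: 4.22
position: [0.5054, 0.1425, 0.0764]
ee_rot: [3.137, 0.004, 1.65]
contact_force: [0.2, -6.7, 6.7]
finger_gap: 0.002
finger_force: 4.7
```

Call:
send_rows --pt "0.008 0 0 0 0" --pt "0.008 0 0 0 0" --pt "0.008 0 0 0 0"

```text
clock: 4.47
position: [0.5051, 0.1456, 0.0763]
ee_rot: [3.137, 0.004, 1.65]
contact_force: [-0.5, -5.6, 7.6]
finger_gap: -0.002
finger_force: 5.0
```

Run:
```python
from bench import camera,observe
import cv2,numpy as np
b=camera("side");s=observe();print(s["position"],s["contact_force"])
f=(255*(b["frame"][90:190,250:340]/255.)**.6).astype(np.uint8);cv2.imwrite("pics/c5.png",cv2.resize(f,None,fx=6,fy=6,interpolation=cv2.INTER_CUBIC)[:,:,::-1])
```

```text
[0.50517041 0.14552522 0.07635561] [ 0.21393828 -6.60647903  6.76486296]
```

View pics/c5.png

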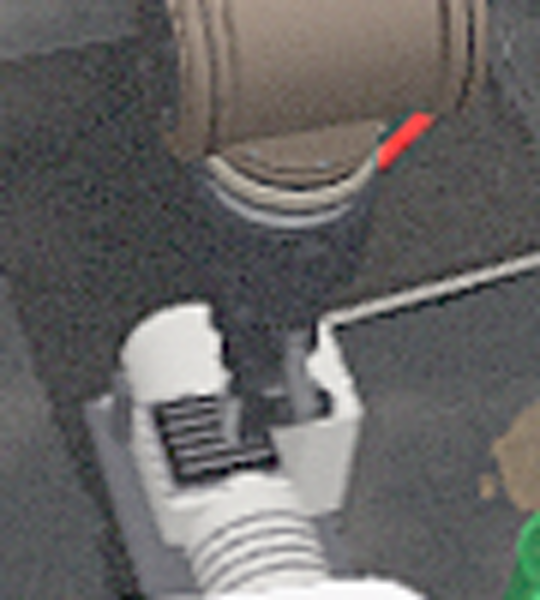

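The fingers are on the trigger, about 16 mm down, against the cheek side at (300,410), with the button hidden behind them. A steady force of about 6 N shows the button has moved in. I'll push 1.6 mm further and then ease the trigger up slowly.

Call:
send_rows --pt "0.004 0 0 0 0" --pt "0.004 0 0 0 0" --pt "0.004 0 0 0 0"

```text
clock: 4.77
position: [0.505, 0.1469, 0.0764]
ee_rot: [3.137, 0.005, 1.651]
contact_force: [-0.3, -7.8, 6.7]
finger_gap: 0.001
finger_force: 5.1
```

Call:
send_rows --pt "0 0 -0.005 0 0" --pt "0 0 -0.01 0 0" --pt "0 0 -0.014 0 0" --pt "0 0 -0.017 0 0" --pt "0 0 -0.017 0 0" --pt "0 0 -0.017 0 0"

```text
clock: 5.27
position: [0.505, 0.1469, 0.0827]
ee_rot: [3.137, 0.005, 1.65]
contact_force: [1.8, -6.0, 4.2]
finger_gap: 0.001
finger_force: 4.2
```

Call:
send_rows --pt "0 0 -0.003 0 0" --pt "0 0 -0.006 0 0" --pt "0 0 -0.009 0 0" --pt "0 0 -0.009 0 0" --pt "0 0 -0.009 0 0"

```text
clock: 5.68
position: [0.5045, 0.1472, 0.0854]
ee_rot: [3.137, 0.004, 1.65]
contact_force: [2.0, -5.7, 0.7]
finger_gap: -0.0
finger_force: 2.8
```

Vertical force fell to 0.7 N at 7 mm, where the spring alone would push about 4.4 N, so the lock has caught. Rise clear while still holding the button, then let go.

Call:
send_rows --pt "0 0 -0.003 0 0" --pt "0 0 -0.006 0 0" --pt "0 0 -0.008 0 0" --pt "0 0 -0.008 0 0"

```text
clock: 6.02
position: [0.5033, 0.1472, 0.0874]
ee_rot: [3.14, 0.004, 1.65]
contact_force: [1.5, -4.9, -2.3]
finger_gap: 0.001
finger_force: 2.7
```

Call:
send_rows --pt "-0.01 0 0 0 0" --pt "-0.02 0 0 0 0" --pt "-0.03 0 0 0 0" --pt "-0.035 0 0 0 0" --pt "-0.035 0 0 0 0"

```text
clock: 6.43
position: [0.5039, 0.1347, 0.0878]
ee_rot: [3.141, -0.0, 1.648]
contact_force: [-1.0, -1.0, -0.2]
finger_gap: 0.002
finger_force: 0.0
```

Call:
send_rows --pt "0 0 -0.05 0 0" --pt "0 0 -0.1 0 0" --pt "0 0 -0.2 0 0" --pt "0 0 -0.3 0 0" --pt "0 -0.1 -0.4 0 0" --pt "0 -0.1 -0.4 0 0" --pt "0 -0.1 -0.4 0 0" --pt "0 -0.1 -0.4 0 0"

```text
clock: 7.1
position: [0.4641, 0.132, 0.2484]
ee_rot: [3.139, -0.0, 1.649]
contact_force: [-0.1, -0.6, -0.2]
finger_gap: 0.003
finger_force: 0.0
```

Run:
```python
from bench import camera,observe
import cv2,numpy as np
b=camera("side");a=camera("top");s=observe();print(s["clock"],s["position"],s["contact_force"])
o=np.zeros((540,790,3),np.uint8);o[:480,:480]=cv2.resize(b["frame"][120:200,250:330],None,fx=6,fy=6,interpolation=cv2.INTER_CUBIC)
o[:,484:784]=cv2.resize(a["frame"][130:265,180:255],(300,540));cv2.imwrite("pics/c6.png",o[:,:,::-1])
```

```text
7.2 [0.46354517 0.13183142 0.24613395] [-0.08153353 -0.15967892 -0.05901319]
```

View pics/c6.png

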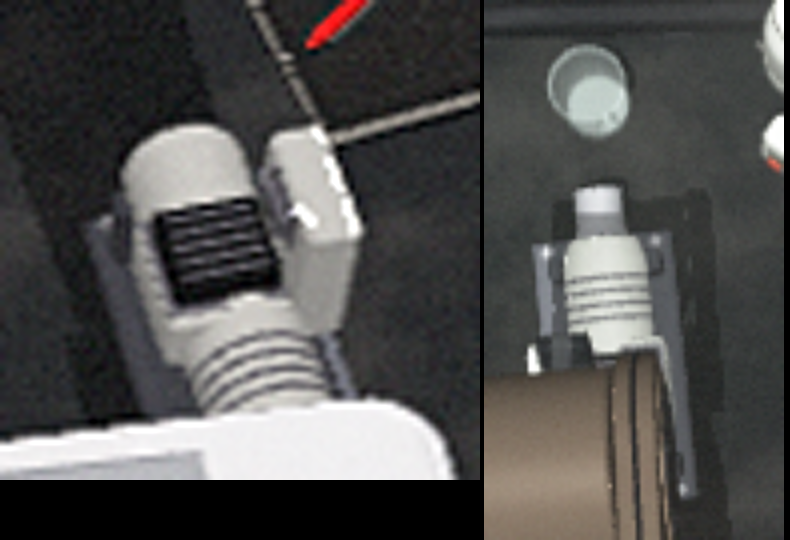

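The picture shows the trigger's right edge at (260,215) no longer covered, with only a narrow strip of the button standing out at (275,190). The lock is holding, the beaker is still at (588,90), and the arm is clear.

```bash
python3 -c "
from bench import job_done;print(job_done())"
```

```text
the job is handed in; nothing more can be done
None
```

I locked the trigger of the blower facing the glass beaker on and handed the job in after about 7 s of arm time; the last picture shows the lock holding and the beaker in place, and I never touched the other blower (no verdict came back).

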